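Gauge the spacer disc against its stops, then stack the set

ROBOT

A 6-joint arm with a two-finger parallel gripper is mounted at the origin on the work surface. World frame = base frame: x ahead of the robot, y to its left, z up, the work surface at z = 0. Lengths are in mm, angles in rad, forces in N, time in s.
With the tool pointing down it reaches from about 350 to 875 mm from the base axis. Payload 4.2 kg.
Tool frame: the origin (TCP) lies between the finger pads; the fingertips stand 11 mm ahead of it and the grasp point (between the pads) lies 8 mm behind it; z points along the fingers, y is the direction in which the jaws open and shut (so a half turn about z gives the same grasp; the last joint's range is limited). The gripper opens to 85 mm and grips with 20 to 120 N. Pads are 22 mm wide; open, the fingers measure 114 mm over their backs; the gripper's body (76 mm by 85 mm) begins 54 mm behind the grasp point. The pads swing forward as they close: fully open they stand 13 mm farther back than shut.
Start: joints at [-0.996, 0.385, 0.008, 0, -1.194, -0.259], TCP at [194.126, -594.066, 242.312] pointing down, gripper open.
Joint ranges: [-3.14, 3.14], [-1.21, 2.06], [-1.07, 1.41], [-3.16, 2.05], [-2.99, -0.16], [-3.1, 3.1]. Speed limits (rad/s): [2.79, 2.79, 3.14, 3.14, 3.14, 3.14].

INTERFACE

Orientations are given as a unit quaternion [x, y, z, w].
In Python, from bench import * gives the robot as it stands.
- The arm moves only by the tool servo_tool, never from a script. Its argument "rows" is a list of rows, each a list of 7 numbers: the opening, from 0 (shut) to 1 (fully open), then the shift along the tool's x, y, z in cm, then the turn, a rotation vector about the tool's x, y, z in degrees. A call has 1 to 12 rows; each row shifts and turns the commanded pose from where the row before left it, along the tool's axes as they then stand; what a row does not reach is not made up. A row lasts 1/10 s, in which the tool goes at most 50 mm and 8.59 degrees, less where a joint would pass 70% of its speed; a pose out of reach is approached as far as the arm can. A call is refused whole if a number of a shift passes 5 or a number of a turn 8.59, either way. A call with a gripper value outside its range is refused whole. The fingers move at their own pace and stop on an object; the grip force is fixed at half the most. Time passes only in rows, so rows that do not move let the fingers close. It gives the time, the measured TCP pose, the force and the opening at its end, in the units of the state.
- read_state(): the state, without advancing time (a new reading comes with each control period).
- get_image(name): name is "scene" or "top"; returns a dict with "image" (480x640x3 uint8, red, green, blue), "mtx" (3x3 intrinsics, pixels), "extrinsics" (4x4, takes a point from camera to world coordinates). Camera axes: x right, y up, looking along -z (the intrinsics and any distortion apply to the point x, -y, -z); pixel columns grow to the right and rows downward; lengths in mm; the calibration is good to about 2 mm. A picture is of the moment at which its call begins. There is no depth.
- job_done(): hands the job in, once; it reports no verdict.
The state is a dict: "clock": time; "joints": joint angles; "joint_vel": joint speeds; "joint_efforts": joint torques, N m; "position": TCP position; "ee_rot": TCP orientation; "contact_force": force on the tool from outside, world axes, zero at the start; "wrist_torque": the same for the moment, N m; "gripper_width": finger opening in mm.
Only numpy, scipy, OpenCV 4.12 (cv2) and the standard library are available. Lean on these libraries where they do the work, as an engineer would, in place of code of your own. Each camera call takes 0.05 s, during which the arm holds its last target. There are 200 camera calls.

TASK

Check the large steel disc on the gauge stand: lay it flat on the stand, push it fully home against the stop pins so that it presses the gauge's sprung plunger in, and keep it pressed there steadily for about three seconds. Then lay the large disc flat in the centre of the round plate and lay the small solid disc centred on top of it. Set both discs down gently on the stack rather than dropping them, and leave everything else on the bench where it is.

Things in the scene. Friction and masses are not known exactly. Their poses are not given: they have to be found in the camera images.
- large_disc: Loose solid steel disc, diameter 60, 18 thick, about 0.4 kg, lying flat on the bench. Origin: centre of its underside; z up. One of three round steel things lying about; it is the biggest.
- small_disc: Loose solid steel disc, diameter 44, 12 thick, about 0.14 kg, lying flat on the bench (no hole). Origin: centre of its underside; z up.
- gauge: Fixed gauge stand, smooth oiled steel. Origin on the bench under a disc that is fully home; x = direction in which it is pushed home. Dark base 20 high, 92 wide, x -50 to 165; along x: open flat area (x -50 to 20), two stop pins with the plunger between, clamp block (x 64 to 90, 42 wide, top 46 high), round grey gauge head with display (diameter 56, at x 124, top 47 high).
- nest (a point): Point on the top of the gauge stand's base (20 above the bench): centre of the underside of the large disc when it touches both stop pins. Axes as gauge.
- stops: The two steel stop pins of the gauge stand (one body, origin and axes as gauge): diameter 10, standing 16 above the base's top, at x = 28.7, y = +20 and -20.
- plunger (a joint): Travel of the gauge's sprung plunger, m: 0 out at rest, grows as it is pushed in along the gauge's +x; it reads 0.008 when the large disc is home against the pins (limit 0.014). The spring pushes back with about 3 N at 0 and 6.5 N at 0.008.
- plunger_tip (a point): Centre of the plunger's flat round tip (diameter 12), facing the gauge's -x, 29 above the bench; at rest 22 ahead of the gauge's origin.
- plate: Round dark steel plate fixed to the bench, diameter 124, 12 thick, with scribed circles. Origin: centre of its underside.
- plate_top (a point): Centre of the plate's top face, 12 above the bench.
- bearing: Bystander: loose steel bearing ring, diameter 52 with a 25 hole, 15 thick, lying flat. Origin: centre of its underside.
- vblock: Bystander: loose dark steel grooved block, 50 x 36 x 30. Origin: centre of its underside.
- wrench: Bystander: loose wrench, 160 long, lying along its x. Origin: middle of its underside.
- spray_can: Bystander: standing spray can, diameter 52, 170 high. Origin: centre of its underside.
- carton: Bystander: red bolt carton, 90 x 70 x 60 high. Origin: centre of its underside.
Not all that is in view belongs to the job. Leave any purple or turquoise look-alike of the large_disc alone. What is shaped like the gauge but blue or red is not meant.

How it is judged (in metres and radians):
On the way, in this order (a step that is already met when the one before it is completed fails the run):
1. the large disc is held flat and still, pressed home against the stop pins with the plunger in, for 2.5 s (horizontal distance between large_disc and nest below 0.003 m and z of large_disc in the frame of nest below 0.003 m and angle between large_disc's own z axis and vertical below 0.08 rad and contact force between large_disc and stops above 1 N and value of joint plunger above 0.005 m and linear speed of large_disc below 0.015 m/s), for 2.5 s.
2. the large disc lies let go, centred on the plate (horizontal distance between large_disc and plate_top below 0.008 m and z of large_disc in the frame of plate_top between -0.002 and 0.002 m and angle between large_disc's own z axis and vertical below 0.05 rad and linear speed of large_disc below 0.01 m/s and contact force between large_disc and the fingers below 0.05 N), for 0.2 s.
At the end, for the whole second after the job is handed in: The large disc lies flat and still on the plate, its centre within 8 mm of the plate's; the small disc lies flat and still on the large one, centres within 7 mm (horizontal distance between large_disc and plate_top below 0.008 m and z of large_disc in the frame of plate_top between -0.002 and 0.002 m and angle between each of large_disc, small_disc's own z axis and vertical below 0.05 rad and linear speed of each of large_disc, small_disc below 0.01 m/s and horizontal distance between small_disc and large_disc below 0.007 m and z of small_disc in the frame of plate_top between 0.0155 and 0.0205 m); the robot touches nothing.
It fails at once if a disc is let go more than 12 mm above the place on the stack where it should lie ((z of large_disc in the frame of plate above 0.024 m and horizontal distance between large_disc and plate below 0.09 m and contact force between large_disc and the fingers below 0.01 N) or (z of small_disc in the frame of plate above 0.042 m and horizontal distance between small_disc and plate below 0.09 m and contact force between small_disc and the fingers below 0.01 N)).
It fails at once if a bystander is moved more than 25 mm (distance of any of bearing, vblock, wrench, spray_can, carton from where it was at the start of the episode above 0.025 m).
It also fails if it takes over 67 s, if anything falls off the work surface, if the arm or the gripper's body presses on something with over 40 N, if the wrist force passes 120 N, or if a joint passes its speed limit or range.

## Working session

There is one attempt and no reset: what is moved stays moved. The work goes in short steps, Python scripts to look and compute and a tool call to move; the robot and the scene stay as the last step left them, time stands still between calls to the robot, and variables do not carry over. Pictures are saved under pics/ and viewed, about 8 in all and at most 12, crops included, and the job is handed in when it is done.

Besides the shell and the picture viewer there is one more tool, called after ">>>" as name(argument=value, ...) on one line, values as JSON. servo_tool: Moves the arm, as the interface text tells. Its arguments: {"type":"object","properties":{"rows":{"type":"array","items":{"type":"array","items":{"type":"number"}}}},"required":["rows"]}

```bash
mkdir -p pics; ls; python3 - <<'E'
from bench import *
import cv2,numpy as np
print(read_state())
for n in("top","scene"):
    d=get_image(n); cv2.imwrite(f"pics/{n}0.png",d["image"][:,:,::-1]); print(n,d["mtx"],d["extrinsics"],[k for k in d])
E
```

```text
pics
{'clock': 0.0, 'joints': array([-9.96388314e-01,  3.85576646e-01,  6.61447954e-03, -5.14264928e-04,
       -1.19397060e+00, -2.58589958e-01]), 'joint_vel': array([-0.00126848, -0.00032255,  0.00044258, -0.00031129,  0.00040348,
       -0.00072097]), 'joint_efforts': array([ 4.39354890e-04, -3.92283690e+01,  1.88399720e+01,  4.18587193e+00,
       -4.53637374e-03,  3.04550667e-06]), 'position': array([ 193.96582213, -593.55315267,  241.20270942]), 'ee_rot': array([-1.57159808e-01,  9.87572578e-01,  1.07358303e-03, -2.13600406e-04]), 'contact_force': array([1.03818526, 1.21466879, 0.1332671 ]), 'wrist_torque': array([-0.0422981 , -0.02345091, -0.03306717]), 'gripper_width': 85.34823219243934}
top [[460.26155008   0.         311.65550051]
 [  0.         460.26155008 241.14106181]
 [  0.           0.           1.        ]] [[-1.75632163e-02  9.88914176e-01 -1.47445875e-01  2.96402502e+02]
 [-9.99441632e-01 -2.15565556e-02 -2.55291908e-02  4.33425930e+01]
 [-2.84246039e-02  1.46915171e-01  9.88740600e-01  1.34434055e+03]
 [ 0.00000000e+00  0.00000000e+00  0.00000000e+00  1.00000000e+00]] ['image', 'mtx', 'extrinsics']
scene [[499.2997744    0.         315.51868766]
 [  0.         499.2997744  239.29499076]
 [  0.           0.           1.        ]] [[-8.40986904e-01 -3.61721768e-01  4.02365989e-01  1.05735929e+03]
 [ 5.40993624e-01 -5.73420493e-01  6.15235594e-01  9.56909819e+02]
 [ 8.18079679e-03  7.35082512e-01  6.77928296e-01  1.03584425e+03]
 [ 0.00000000e+00  0.00000000e+00  0.00000000e+00  1.00000000e+00]] ['image', 'mtx', 'extrinsics']
```

View pics/top0.png

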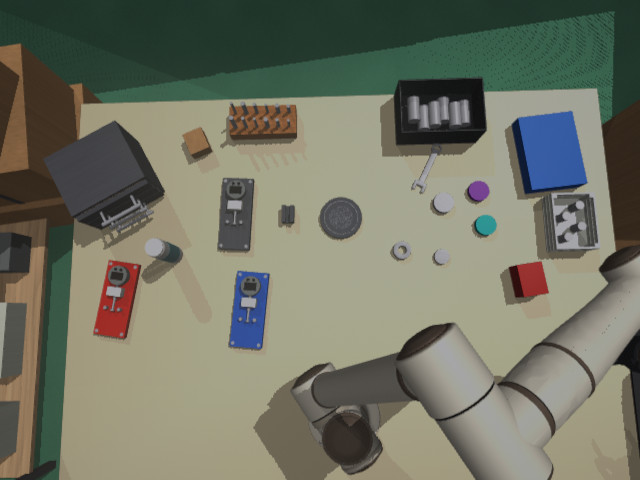

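View pics/scene0.png

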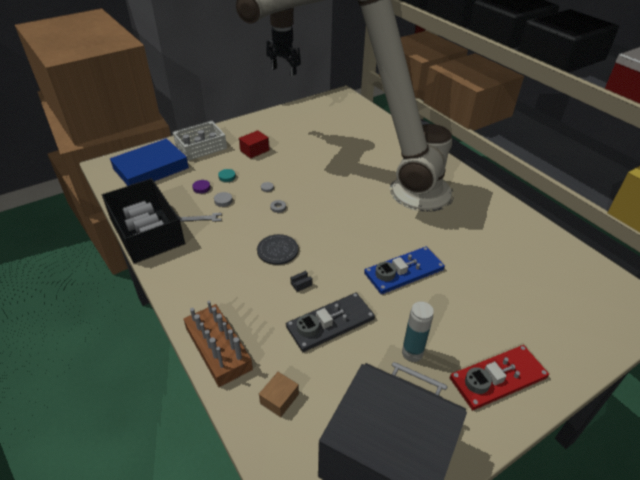

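```bash
cat > h.py <<'E'
from bench import *
import cv2,numpy as np
def crop(im,x0,y0,x1,y1,s,f): cv2.imwrite(f,cv2.resize(im[y0:y1,x0:x1,::-1],None,fx=s,fy=s,interpolation=cv2.INTER_CUBIC))
def proj(d,P):
    P=np.atleast_2d(np.asarray(P,float)); E=d["extrinsics"]; c=(P-E[:3,3])@E[:3,:3]; c=c*[1,-1,-1]
    q=c@d["mtx"].T; return q[:,:2]/q[:,2:]
def back(d,uv,z):
    E=d["extrinsics"]; uv=np.atleast_2d(np.asarray(uv,float)); r=np.c_[uv,np.ones(len(uv))]@np.linalg.inv(d["mtx"]).T*[1,-1,-1]
    r=r@E[:3,:3].T; t=(z-E[2,3])/r[:,2]; return E[:3,3]+r*t[:,None]
E
python3 - <<'E'
from h import *
a=get_image("top"); b=get_image("scene")
for n,uv,z in [("large",(444,203),9),("small",(441.5,257),6),("bearing",(402,250),7),("plate",(341,217),12),("head",(236,189),47)]:
    print(n,back(a,[uv],z).round(0), proj(b,back(a,[uv],z)).round(1))
A=cv2.resize(a["image"][165:275,380:500],None,fx=5,fy=5,interpolation=cv2.INTER_CUBIC)[:,:,::-1]
B=cv2.resize(b["image"][175:220,190:300],None,fx=5,fy=5,interpolation=cv2.INTER_CUBIC)[:,:,::-1]
cv2.imwrite("pics/c1.png",cv2.resize(A,(600,550)))
G=cv2.resize(a["image"][170:260,210:300],None,fx=6,fy=6,interpolation=cv2.INTER_CUBIC)[:,:,::-1]
cv2.imwrite("pics/c2.png",G)
for n,uv in [("large",(444,203)),("small",(441,257)),("sb",(441,275)),("base",(228,230)),("shadow",(255,120+15))]: print(n,a["image"][uv[1],uv[0]])
E
```

```text
large [[ 601. -314.    9.]] [[221.8 197.5]]
small [[ 441. -298.    6.]] [[266.3 185.4]]
bearing [[ 464. -185.    7.]] [[276.8 204.8]]
plate [[565. -10.  12.]] [[276.1 246. ]]
head [[648. 295.  47.]] [[306.5 319.3]]
large [166 166 171]
small [157 157 161]
sb [166 167 144]
base [76 76 77]
shadow [61 48 36]
```

View pics/c1.png

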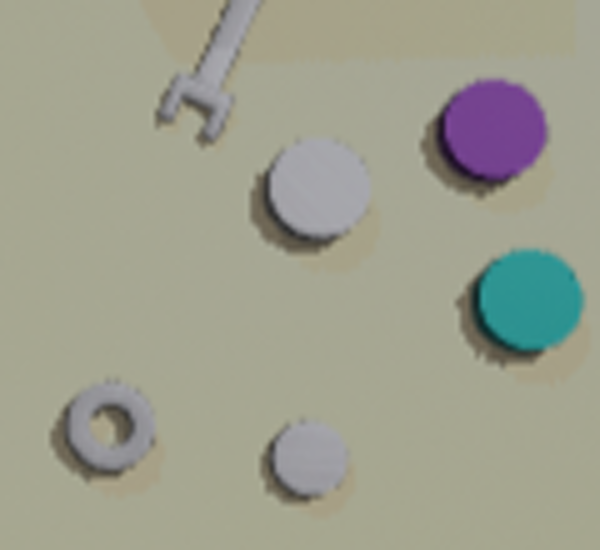

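View pics/c2.png

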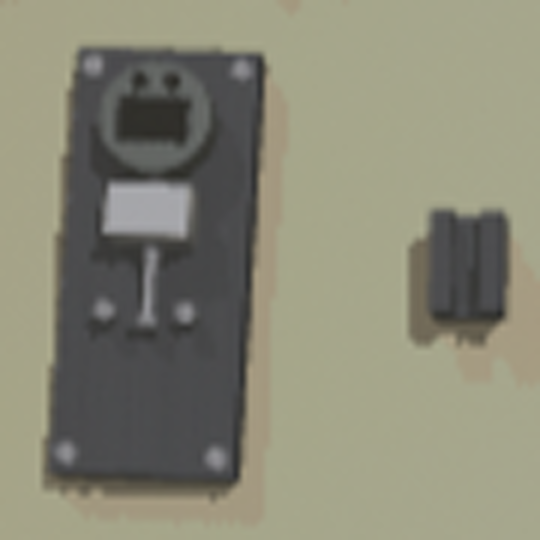

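```bash
cat > m.py <<'E'
from h import *
from scipy.optimize import least_squares
def face(d,win,z,D,f):
    x0,y0,x1,y1=win; S=8
    im=cv2.resize(d["image"][y0:y1,x0:x1],None,fx=S,fy=S,interpolation=cv2.INTER_CUBIC).astype(int)
    m=f(im).astype(np.uint8)
    m=cv2.morphologyEx(m,cv2.MORPH_OPEN,np.ones((9,9)))
    c=max(cv2.findContours(m,0,1)[0],key=cv2.contourArea)
    uv=(cv2.convexHull(c)[:,0]+.5)/S-.5+[x0,y0]
    P=back(d,uv,z)[:,:2]; (cx,cy),(w,h),_=cv2.fitEllipse(P.astype(np.float32))
    return np.round([cx,cy,w,h],1)
E
cat > t.py <<'E'
from m import *
a=get_image("top"); b=get_image("scene")
lite=lambda im:(im[...,2]-im[...,0]>-8)&(im[...,0]>135)
dark=lambda im:(im.max(-1)<115)
for n,wa,wb,z,D,f in [("large",(428,188,460,220),(210,186,236,210),18,60,lite),("small",(430,245,453,268),(257,179,277,194),12,44,lite),("plate",(315,192,367,243),(250,230,305,268),12,124,dark)]:
    print(n,face(a,wa,z,D,f),face(b,wb,z,D,f))
px=np.array([(80,47),(265,55),(238,480),(104,309),(186,313),(104,182),(192,186),(155,115)])
uv=(px+.5)/6-.5+[210,170]
M=np.array([(165,46,20),(165,-46,20),(-50,-46,20),(28.7,20,36),(28.7,-20,36),(90,21,46),(90,-21,46),(124,0,47)],float)
def W(p,M): c,s=np.cos(p[2]),np.sin(p[2]); return np.c_[p[0]+c*M[:,0]-s*M[:,1],p[1]+s*M[:,0]+c*M[:,1],M[:,2]]
g=least_squares(lambda p:(proj(a,W(p,M))-uv).ravel(),[530,290,0],loss="soft_l1").x
print("gauge",g,(proj(a,W(g,M))-uv).round(2).tolist())
# overlay in scene
im=b["image"].copy(); S=5;x0,y0,x1,y1=275,285,385,355
v=cv2.resize(im[y0:y1,x0:x1,::-1],None,fx=S,fy=S,interpolation=cv2.INTER_CUBIC)
Mo=np.vstack([M,[(-50,46,20),(0,0,20)]])
for q in proj(b,W(g,Mo)): cv2.circle(v,tuple(int(t) for t in ((q-[x0,y0]+.5)*S)),3,(0,0,255),-1)
cv2.imwrite("pics/c3.png",v)
E
python3 t.py
```

```text
Traceback (most recent call last):
  File "t.py", line 6, in <module>
    print(n,face(a,wa,z,D,f),face(b,wb,z,D,f))
                             ~~~~^^^^^^^^^^^^
  File "m.py", line 8, in face
    c=max(cv2.findContours(m,0,1)[0],key=cv2.contourArea)
ValueError: max() iterable argument is empty
```

```bash
sed -i 's/^lite=.*/lite=lambda im:(im[...,2]-im[...,0]>-8)\&(im[...,0]>105)/' t.py; python3 -c "
from h import *
b=get_image('scene')['image']; print(b[198,214:232:2].tolist(),b[186,258:276:2].tolist(),b[248,262:300:5].tolist())"; python3 t.py
```

```text
[[126, 124, 120], [124, 124, 125], [123, 124, 124], [122, 124, 124], [123, 125, 125], [125, 126, 126], [124, 124, 125], [124, 126, 126], [113, 114, 115]] [[153, 146, 120], [137, 131, 114], [125, 126, 126], [123, 125, 125], [125, 127, 128], [125, 126, 127], [123, 124, 125], [109, 110, 110], [122, 115, 95]] [[56, 59, 61], [63, 65, 68], [59, 59, 62], [66, 69, 71], [59, 61, 63], [67, 70, 72], [56, 59, 61], [55, 56, 57]]
large [ 602.  -310.5   59.5   60.1] [ 602.5 -303.6   53.6   57. ]
small [ 443.5 -297.    42.7   43.5] [ 444.6 -290.3   38.    41.5]
plate [562.4  -7.1 124.3 129.1] [566.9   3.8 127.8 137.1]
gauge [ 5.25196653e+02  3.04081120e+02 -6.16449873e-02] [[-0.15, -0.18], [-0.38, -0.44], [-0.49, 0.19], [0.13, 0.26], [0.12, 0.12], [0.56, 0.06], [0.24, -0.08], [-0.04, 0.02]]
```

View pics/c3.png

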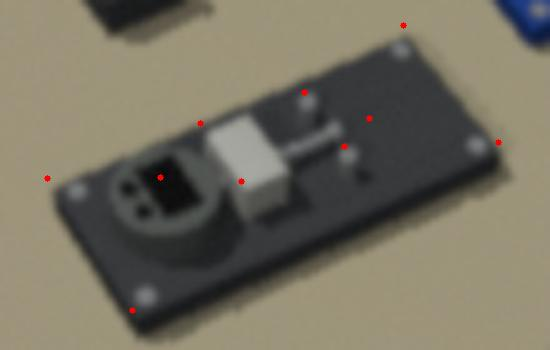

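```bash
cat >> h.py <<'E'
def st():
    s=read_state(); x,y,z,w=s["ee_rot"]; psi=np.degrees(np.arctan2(2*(x*y+w*z),1-2*(y*y+z*z)))
    return s,s["position"],psi
def go(x,y,z,yawy=None):
    """delta in tool axes (cm), and turn (deg about tool z) to put jaw axis at world angle yawy"""
    s,p,psi=st(); c,n=np.cos(np.radians(psi)),np.sin(np.radians(psi)); d=np.array([x,y,z])-p
    print("t",round(s["clock"],2),"pos",p.round(1),"jaw",round((psi-90)%180,2),"w",round(s["gripper_width"],1),"F",s["contact_force"].round(1),"j6",s["joints"][5].round(2))
    print("tool cm",np.round([(c*d[0]+n*d[1])/10,(n*d[0]-c*d[1])/10,-d[2]/10],2), "turn", None if yawy is None else round(-((yawy-psi+90+90)%180-90),2))
E
python3 - <<'E'
from h import *
go(602,-307,150,176.5)
a=get_image("top"); b=get_image("scene")
print(proj(a,[0,0,0]),proj(b,[[0,0,0],st()[1]]))
E
```

```text
t 0.45 pos [ 194.1 -594.   242.2] jaw 108.09 w 85.2 F [-0.1 -0.1 -0.1] j6 -0.26
tool cm [-47.69  14.61   9.22] turn -68.41
[[342.73745633 416.61973097]] [[421.13539248 189.91460213]
 [283.06421624  71.47810415]]
```

>>> servo_tool(rows=[[1, -4, 1.2, 0, 0, 0, 0], [1, -4, 1.2, 0, 0, 0, 0], [1, -4, 1.2, 0, 0, 0, 0], [1, -4, 1.2, 0, 0, 0, 0], [1, -4, 1.2, 0, 0, 0, 0], [1, -4, 1.2, 0, 0, 0, 0], [1, -4, 1.2, 0, 0, 0, 0], [1, -4, 1.2, 0, 0, 0, 0], [1, -4, 1.2, 0, 0, 0, 0], [1, -4, 1.2, 0, 0, 0, 0], [1, -4, 1.3, 0, 0, 0, 0], [1, -3.7, 1.3, 0, 0, 0, 0]])

```text
clock: 1.75
position: [603.7, -305.8, 242.3]
ee_rot: [-0.157, 0.988, -0.0, 0.0]
contact_force: [0.4, -0.8, -0.0]
gripper_width: 85.1
```

>>> servo_tool(rows=[[1, 0, 0, 2, 0, 0, -8.55], [1, 0, 0, 2, 0, 0, -8.55], [1, 0, 0, 2, 0, 0, -8.55], [1, 0, 0, 2, 0, 0, -8.55], [1, 0, 0, 2, 0, 0, -8.55], [1, 0, 0, 2, 0, 0, -8.55], [1, 0, 0, 2, 0, 0, -8.55], [1, 0, 0, 0, 0, 0, -8.55], [1, 0, 0, 0, 0, 0, 0], [1, 0, 0, 0, 0, 0, 0]])

```text
clock: 2.75
position: [602.6, -307.3, 102.7]
ee_rot: [-0.684, 0.729, -0.0, 0.0]
contact_force: [-0.1, 0.0, 0.6]
gripper_width: 85.6
```

```bash
python3 - <<'E'
from h import *
go(602,-307,50,176.5)
b=get_image("scene"); 
p=st()[1]; print(proj(b,[p,p+[0,0,-11]]))
crop(b["image"],170,130,290,230,6,"pics/c4.png")
E
```

```text
t 2.75 pos [ 602.6 -307.3  102.7] jaw 176.32 w 85.6 F [-0.1  0.   0.6] j6 0.17
tool cm [-0.03  0.06  5.27] turn -0.18
[[218.62814843 175.46018072]
 [219.05148904 178.2799373 ]]
```

View pics/c4.png

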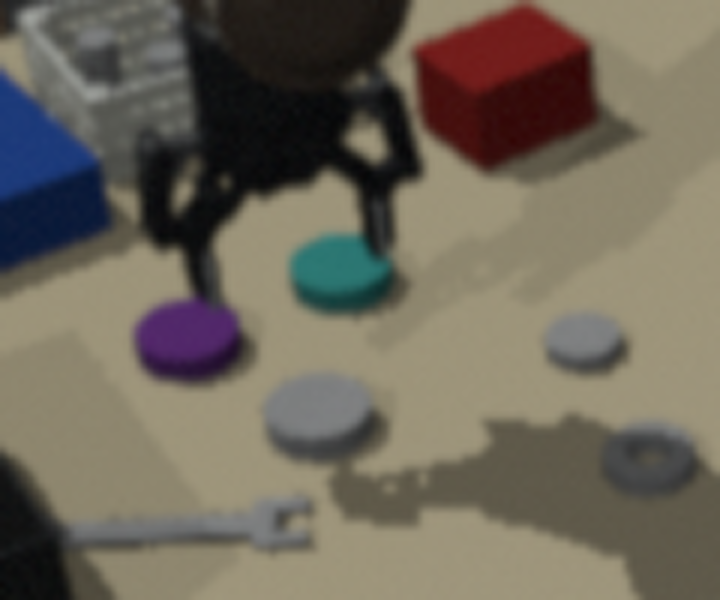

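>>> servo_tool(rows=[[1, 0, 0, 2, 0, 0, 0], [1, 0, 0, 2, 0, 0, 0], [1, 0, 0, 2, 0, 0, 0], [1, 0, 0, 1.5, 0, 0, 0], [1, 0, 0, 1, 0, 0, 0], [1, 0, 0, 0, 0, 0, 0], [0, 0, 0, 0, 0, 0, 0], [0, 0, 0, 0, 0, 0, 0], [0, 0, 0, 0, 0, 0, 0], [0, 0, 0, 0, 0, 0, 0], [0, 0, 0, 0, 0, 0, 0]])

```text
clock: 3.9
position: [602.3, -307.4, 19.3]
ee_rot: [-0.685, 0.728, -0.0, 0.0]
contact_force: [-1.3, 0.1, 5.0]
gripper_width: 56.5
```

```bash
python3 - <<'E'
from h import *
go(602,-307,50,176.5)
print(st()[0]["contact_force"],st()[0]["wrist_torque"],st()[0]["gripper_width"])
b=get_image("scene"); 
crop(b["image"],190,150,270,215,9,"pics/c5.png")
E
```

```text
t 3.9 pos [ 602.3 -307.4   19.3] jaw 176.5 w 56.5 F [-1.3  0.1  5. ] j6 0.17
tool cm [-0.04  0.03 -3.07] turn 0.0
[-1.27174384  0.11119726  5.02519854] [ 0.24326996  0.82225328 -0.05964609] 56.54172176605052
```

View pics/c5.png

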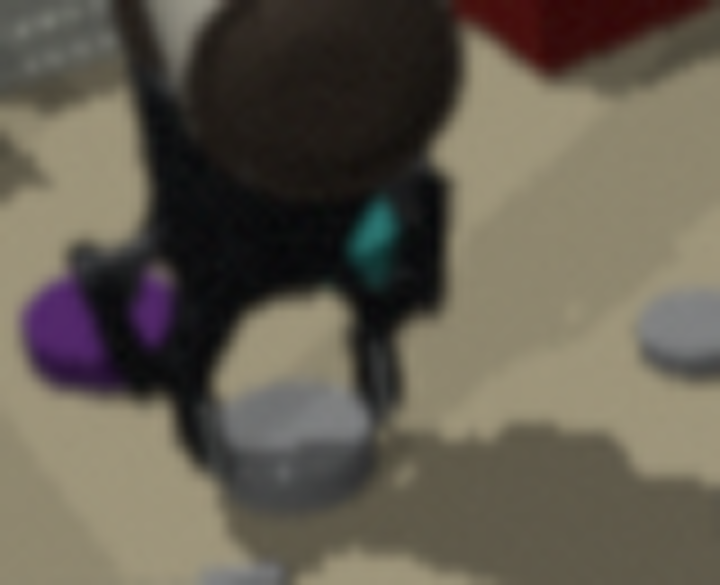

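>>> servo_tool(rows=[[1, 0, 0, 0, 0, 0, 0], [1, 0, 0, 0, 0, 0, 0], [1, 0, 0, -0.2, 0, 0, 0], [1, 0, 0, 0, 0, 0, 0], [1, 0, 0, 0, 0, 0, 0]])

```text
clock: 4.45
position: [602.4, -307.2, 19.4]
ee_rot: [-0.685, 0.728, -0.0, 0.0]
contact_force: [0.8, 0.6, -0.3]
gripper_width: 85.5
```

>>> servo_tool(rows=[[1, 0, 0, 0, 0, 0, 8.18], [1, 0, 0, 0, 0, 0, 8.18], [1, 0, 0, 0, 0, 0, 8.18], [1, 0, 0, 0, 0, 0, 8.18], [1, 0, 0, 0, 0, 0, 8.18], [1, 0, 0, 0, 0, 0, 8.18], [1, 0, 0, 0, 0, 0, 8.18], [1, 0, 0, 0, 0, 0, 8.18], [1, 0, 0, 0, 0, 0, 8.18], [1, 0, 0, 0, 0, 0, 8.18], [1, 0, 0, 0, 0, 0, 8.2], [1, 0, 0, 0, 0, 0, 0]])

```text
clock: 5.65
position: [602.2, -307.1, 19.2]
ee_rot: [0.03, 1.0, 0.0, -0.0]
contact_force: [1.1, -0.1, 0.1]
gripper_width: 85.2
```

>>> servo_tool(rows=[[0, 0, 0, 0, 0, 0, 0], [0, 0, 0, 0, 0, 0, 0], [0, 0, 0, 0, 0, 0, 0], [0, 0, 0, 0, 0, 0, 0], [0, 0, 0, 0, 0, 0, 0]])

```text
clock: 6.15
position: [602.7, -307.8, 20.6]
ee_rot: [0.03, 1.0, -0.001, 0.001]
contact_force: [-1.0, -0.9, 5.9]
gripper_width: 56.5
```

>>> servo_tool(rows=[[0, 0, 0, 0, 0, 0, 0], [0, 0, 0, 0, 0, 0, 0]])

```text
clock: 6.35
position: [602.7, -307.8, 20.7]
ee_rot: [0.03, 1.0, -0.001, 0.001]
contact_force: [-1.2, -0.8, 5.2]
gripper_width: 56.3
```

>>> servo_tool(rows=[[0, 0, 0, -1, 0, 0, 0], [0, 0, 0, -2, 0, 0, 0], [0, 0, 0, -3, 0, 0, 0], [0, 0, 0, -3, 0, 0, 0], [0, 0, 0, -2, 0, 0, 0], [0, 0, 0, 0, 0, 0, 0]])

```text
clock: 6.95
position: [603.7, -307.3, 132.4]
ee_rot: [0.03, 1.0, -0.001, 0.003]
contact_force: [0.4, -0.7, -3.9]
gripper_width: 56.0
```

```bash
cat >> t.py <<'E'
px=np.array([(308,100),(348,156),(57,193),(405,36)]); uv=(px+.5)/5-.5+[275,285]
S=np.r_[back(b,uv[:2],36),back(b,uv[2:],20)]
print("scene-top",(S-W(g,M)[[3,4,0,0]])[:2].round(1), S[3]-W(g,np.array([(-50,46,20.)])),S[2]-W(g,np.array([(165,46,20.)])))
from h import go
go(525-40,304+3.5+2.5,121,86.5)
E
python3 t.py 2>&1 | tail -8
```

```text
Traceback (most recent call last):
  File "t.py", line 6, in <module>
    print(n,face(a,wa,z,D,f),face(b,wb,z,D,f))
                             ~~~~^^^^^^^^^^^^
  File "m.py", line 8, in face
    c=max(cv2.findContours(m,0,1)[0],key=cv2.contourArea)
ValueError: max() iterable argument is empty
```

```bash
sed -i '/^for n,wa/,/^    print(n,face/d' t.py
python3 t.py 2>&1 | tail -8
```

```text
gauge [ 5.25196653e+02  3.04081120e+02 -6.16449873e-02] [[-0.15, -0.18], [-0.38, -0.44], [-0.49, 0.19], [0.13, 0.26], [0.12, 0.12], [0.56, 0.06], [0.24, -0.08], [-0.04, 0.02]]
scene-top [[ -1.5 -34.5   0. ]
 [  4.6  46.5   0. ]] [[-2.13073159e+00 -8.47840036e+01 -1.13686838e-13]] [[ -5.06836636 -80.71068744   0.        ]]
t 7.15 pos [ 600.7 -306.4  126.6] jaw 86.47 w 56.4 F [-0.1  0.  -3.8] j6 -1.4
tool cm [15.34 60.81  0.56] turn -0.03
```

>>> servo_tool(rows=[[0, 0.5, 2.2, 0, 0, 0, 0], [0, 0.9, 4.2, 0, 0, 0, 0], [0, 1, 4.6, 0, 0, 0, 0], [0, 1, 4.6, 0, 0, 0, 0], [0, 1, 4.6, 0, 0, 0, 0], [0, 1, 4.6, 0, 0, 0, 0], [0, 1, 4.6, 0, 0, 0, 0], [0, 1, 4.6, 0, 0, 0, 0], [0, 1, 4.6, 0, 0, 0, 0], [0, 1, 4.6, 0, 0, 0, 0], [0, 1, 4.6, 0, 0, 0, 0], [0, 1, 4.6, 0, 0, 0, 0]])

```text
clock: 8.35
position: [519.0, 224.2, 127.7]
ee_rot: [0.031, 1.0, -0.001, -0.001]
contact_force: [0.7, -0.0, -4.8]
gripper_width: 56.5
```

>>> servo_tool(rows=[[0, 0.9, 4.4, 0, 0, 0, 0], [0, 0.6, 2.6, 0, 0, 0, 0], [0, 0.3, 1.3, 0, 0, 0, 0], [0, 0, 0, 0, 0, 0, 0], [0, 0, 0, 0, 0, 0, 0], [0, 0, 0, 0, 0, 0, 0]])

```text
clock: 8.95
position: [507.4, 305.3, 128.7]
ee_rot: [0.031, 1.0, -0.001, -0.001]
contact_force: [0.4, -0.5, -4.1]
gripper_width: 56.2
```

```bash
python3 - <<'E'
from h import *
go(506,308.2,46,86.47)
b=get_image("scene"); 
crop(b["image"],270,225,390,325,6,"pics/c6.png")
E
```

```text
t 8.95 pos [507.4 305.3 128.7] jaw 86.41 w 56.2 F [ 0.4 -0.5 -4.1] j6 -2.45
tool cm [0.16 0.28 8.27] turn -0.06
```

View pics/c6.png

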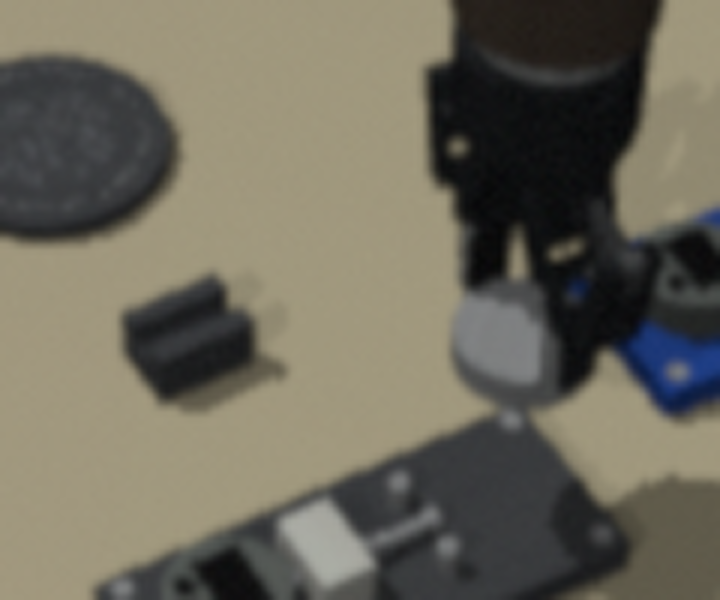

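>>> servo_tool(rows=[[0, 0.1, 0.2, 1.5, 0, 0, 0], [0, 0, 0.1, 2, 0, 0, 0], [0, 0, 0, 2, 0, 0, 0], [0, 0, 0, 1.2, 0, 0, 0], [0, 0, 0, 0.6, 0, 0, 0], [0, 0, 0, 0.3, 0, 0, 0], [0, 0, 0, 0.2, 0, 0, 0], [0, 0, 0, 0, 0, 0, 0]])

```text
clock: 9.8
position: [507.1, 310.1, 51.8]
ee_rot: [0.031, 1.0, 0.0, 0.0]
contact_force: [-0.2, 0.2, -4.2]
gripper_width: 55.8
```

>>> servo_tool(rows=[[0, 0, 0, 0.2, 0, 0, 0], [0, 0, 0, 0.2, 0, 0, 0], [0, 0, 0, 0.2, 0, 0, 0], [0, 0, 0, 0, 0, 0, 0]])

```text
clock: 10.2
position: [506.5, 309.7, 45.0]
ee_rot: [0.031, 1.0, -0.0, -0.0]
contact_force: [-0.7, 0.9, -4.1]
gripper_width: 55.7
```

>>> servo_tool(rows=[[0, 0, -0.1, 0.15, 0, 0, 0], [0, 0, 0, 0.15, 0, 0, 0], [0, 0, 0, 0, 0, 0, 0]])

```text
clock: 10.5
position: [506.5, 308.7, 42.0]
ee_rot: [0.031, 1.0, -0.0, -0.0]
contact_force: [0.8, 0.4, -3.8]
gripper_width: 56.4
```

>>> servo_tool(rows=[[0, 0, 0, 0.15, 0, 0, 0], [0, 0, 0, 0.1, 0, 0, 0], [0, 0, 0, 0, 0, 0, 0]])

```text
clock: 10.8
position: [506.9, 309.0, 40.7]
ee_rot: [0.03, 1.0, 0.0, 0.0]
contact_force: [-2.5, -1.7, 3.6]
gripper_width: 56.1
```

>>> servo_tool(rows=[[0, -0.2, 0, -0.08, 0, 0, 0], [0, -0.3, 0, 0, 0, 0, 0], [0, -0.3, 0, 0, 0, 0, 0], [0, -0.2, 0, 0, 0, 0, 0], [0, 0, 0, 0, 0, 0, 0]])

```text
clock: 11.3
position: [516.9, 308.3, 40.7]
ee_rot: [0.031, 1.0, 0.0, 0.0]
contact_force: [-2.4, 0.2, 1.6]
gripper_width: 56.3
```

>>> servo_tool(rows=[[0, -0.2, 0, 0, 0, 0, 0], [0, -0.2, 0, 0, 0, 0, 0], [0, -0.1, 0, 0, 0, 0, 0], [0, 0, 0, 0, 0, 0, 0]])

```text
clock: 11.7
position: [520.5, 308.0, 40.7]
ee_rot: [0.031, 1.0, -0.0, -0.001]
contact_force: [-5.2, 1.6, 3.9]
gripper_width: 56.3
```

>>> servo_tool(rows=[[0, -0.2, 0, 0, 0, 0, 0], [0, -0.2, 0, 0, 0, 0, 0], [0, 0, 0, 0, 0, 0, 0]])

```text
clock: 12.0
position: [523.9, 307.8, 40.7]
ee_rot: [0.031, 1.0, -0.0, -0.002]
contact_force: [-8.8, 3.0, 5.2]
gripper_width: 56.5
```

>>> servo_tool(rows=[[0, -0.15, 0, 0, 0, 0, 0], [0, -0.15, 0, 0, 0, 0, 0], [0, 0, 0, 0, 0, 0, 0]])

```text
clock: 12.3
position: [524.3, 307.4, 40.6]
ee_rot: [0.031, 1.0, -0.001, -0.004]
contact_force: [-16.3, 3.7, 9.1]
gripper_width: 56.2
```

>>> servo_tool(rows=[[0, -0.05, 0.1, -0.05, 0, 0, 0], [0, 0, 0, 0, 0, 0, 0], [0, 0, 0, 0, 0, 0, 0]])

```text
clock: 12.6
position: [524.4, 307.5, 40.7]
ee_rot: [0.031, 1.0, -0.002, -0.004]
contact_force: [-17.1, 2.5, 8.6]
gripper_width: 56.7
```

```bash
python3 - <<'E'
from h import *
go(524,307,41,86.47)
b=get_image("scene"); 
crop(b["image"],290,265,390,335,8,"pics/c7.png")
E
```

```text
t 12.6 pos [524.4 307.5  40.7] jaw 86.49 w 56.7 F [-17.1   2.5   8.6] j6 -2.42
tool cm [ 0.03 -0.05 -0.03] turn 0.02
```

View pics/c7.png

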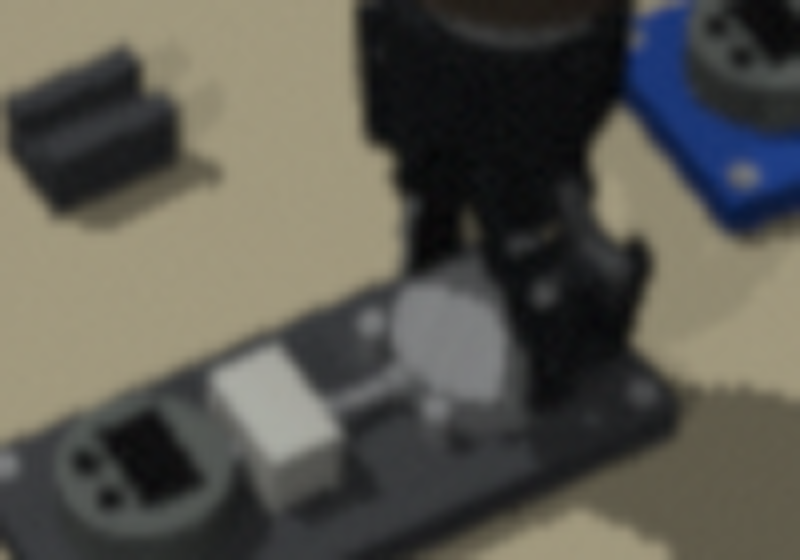

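>>> servo_tool(rows=[[0, 0, 0, 0, 0, 0, 0], [0, 0, 0, 0, 0, 0, 0], [0, 0, 0, 0, 0, 0, 0], [0, 0, 0, 0, 0, 0, 0], [0, 0, 0, 0, 0, 0, 0], [0, 0, 0, 0, 0, 0, 0], [0, 0, 0, 0, 0, 0, 0], [0, 0, 0, 0, 0, 0, 0], [0, 0, 0, 0, 0, 0, 0], [0, 0, 0, 0, 0, 0, 0], [0, 0, 0, 0, 0, 0, 0], [0, 0, 0, 0, 0, 0, 0]])

```text
clock: 13.85
position: [524.4, 307.5, 40.7]
ee_rot: [0.031, 1.0, -0.002, -0.004]
contact_force: [-16.9, 2.5, 8.5]
gripper_width: 56.6
```

>>> servo_tool(rows=[[0, 0, 0, 0, 0, 0, 0], [0, 0, 0, 0, 0, 0, 0], [0, 0, 0, 0, 0, 0, 0], [0, 0, 0, 0, 0, 0, 0], [0, 0, 0, 0, 0, 0, 0], [0, 0, 0, 0, 0, 0, 0], [0, 0, 0, 0, 0, 0, 0], [0, 0, 0, 0, 0, 0, 0], [0, 0, 0, 0, 0, 0, 0], [0, 0, 0, 0, 0, 0, 0], [0, 0, 0, 0, 0, 0, 0], [0, 0, 0, 0, 0, 0, 0]])

```text
clock: 15.05
position: [524.4, 307.5, 40.7]
ee_rot: [0.031, 1.0, -0.002, -0.004]
contact_force: [-15.8, 2.9, 9.1]
gripper_width: 55.9
```

>>> servo_tool(rows=[[0, 0, 0, 0, 0, 0, 0], [0, 0, 0, 0, 0, 0, 0], [0, 0, 0, 0, 0, 0, 0], [0, 0, 0, 0, 0, 0, 0], [0, 0, 0, 0, 0, 0, 0], [0, 0, 0, 0, 0, 0, 0], [0, 0, 0, 0, 0, 0, 0], [0, 0, 0, 0, 0, 0, 0], [0, 0, 0, 0, 0, 0, 0], [0, 0, 0, 0, 0, 0, 0]])

```text
clock: 16.05
position: [524.4, 307.5, 40.6]
ee_rot: [0.031, 1.0, -0.002, -0.004]
contact_force: [-15.8, 2.2, 8.1]
gripper_width: 56.1
```

>>> servo_tool(rows=[[0, -0.1, 0.1, 0, 0, 0, 0], [0, 0, 0.05, 0, 0, 0, 0], [0, 0, 0, 0, 0, 0, 0], [0, 0, 0, 0, 0, 0, 0], [0, 0, 0, 0, 0, 0, 0]])

```text
clock: 16.55
position: [524.4, 307.6, 40.7]
ee_rot: [0.031, 1.0, -0.003, -0.006]
contact_force: [-18.6, -0.8, 11.5]
gripper_width: 56.4
```

>>> servo_tool(rows=[[0, 0, 0, 0, 0, 0, 0], [0, 0, 0, 0, 0, 0, 0], [0, 0, 0, 0, 0, 0, 0], [0, 0, 0, 0, 0, 0, 0], [0, 0, 0, 0, 0, 0, 0], [0, 0, 0, 0, 0, 0, 0], [0, 0, 0, 0, 0, 0, 0], [0, 0, 0, 0, 0, 0, 0], [0, 0, 0, 0, 0, 0, 0], [0, 0, 0, 0, 0, 0, 0], [0, 0, 0, 0, 0, 0, 0], [0, 0, 0, 0, 0, 0, 0]])

```text
clock: 17.75
position: [524.4, 307.6, 40.7]
ee_rot: [0.031, 1.0, -0.003, -0.006]
contact_force: [-18.7, -0.2, 10.5]
gripper_width: 56.4
```

>>> servo_tool(rows=[[0, 0, 0, 0, 0, 0, 0], [0, 0, 0, 0, 0, 0, 0], [0, 0, 0, 0, 0, 0, 0], [0, 0, 0, 0, 0, 0, 0], [0, 0, 0, 0, 0, 0, 0], [0, 0, 0, 0, 0, 0, 0], [0, 0, 0, 0, 0, 0, 0], [0, 0, 0, 0, 0, 0, 0], [0, 0, 0, 0, 0, 0, 0], [0, 0, 0, 0, 0, 0, 0], [0, 0, 0, 0, 0, 0, 0], [0, 0, 0, 0, 0, 0, 0]])

```text
clock: 18.95
position: [524.4, 307.6, 40.7]
ee_rot: [0.031, 1.0, -0.003, -0.006]
contact_force: [-17.5, -0.7, 11.7]
gripper_width: 56.4
```

>>> servo_tool(rows=[[0, 0, 0, 0, 0, 0, 0], [0, 0.5, -0.1, 0, 0, 0, 0], [0, 0.5, -0.05, 0, 0, 0, 0], [0, 0.5, 0, 0, 0, 0, 0], [0, 0.5, 0, -0.2, 0, 0, 0], [0, 0, 0, -1, 0, 0, 0], [0, 0, 0, -2, 0, 0, 0], [0, 0, 0, -2, 0, 0, 0], [0, 0, 0, -1.5, 0, 0, 0], [0, 0, 0, 0, 0, 0, 0], [0, 0, 0, 0, 0, 0, 0]])

```text
clock: 20.05
position: [510.3, 309.7, 108.2]
ee_rot: [0.031, 1.0, 0.0, 0.0]
contact_force: [-1.6, -0.1, -4.8]
gripper_width: 56.4
```

```bash
python3 - <<'E'
from h import *
go(564,-4,100,86.47)
E
```

```text
t 20.05 pos [510.3 309.7 108.2] jaw 86.47 w 56.4 F [-1.6 -0.1 -4.8] j6 -2.45
tool cm [ -7.29 -30.98   0.82] turn -0.0
```

>>> servo_tool(rows=[[0, -0.5, -2, 0, 0, 0, 0], [0, -1, -4.2, 0, 0, 0, 0], [0, -1.1, -4.6, 0, 0, 0, 0], [0, -1.1, -4.6, 0, 0, 0, 0], [0, -1.1, -4.6, 0, 0, 0, 0], [0, -1, -4.5, 0, 0, 0, 0], [0, -0.8, -3.5, 0, 0, 0, 0], [0, -0.5, -2, 0, 0, 0, 0], [0, -0.25, -0.95, 1, 0, 0, 0], [0, 0, 0, 2, 0, 0, 0], [0, 0, 0, 1.5, 0, 0, 0], [0, 0, 0, 0, 0, 0, 0]])

```text
clock: 21.25
position: [561.9, -4.4, 59.5]
ee_rot: [0.031, 1.0, -0.001, -0.004]
contact_force: [-1.4, 0.2, -3.9]
gripper_width: 56.2
```

```bash
python3 - <<'E'
from h import *
go(564.5,-3.7,36,86.47)
E
```

```text
t 21.25 pos [561.9  -4.4  59.5] jaw 86.44 w 56.2 F [-1.4  0.2 -3.9] j6 -1.91
tool cm [-0.26  0.09  2.35] turn -0.03
```

>>> servo_tool(rows=[[0, -0.05, 0.05, 1, 0, 0, 0], [0, 0, 0, 0.7, 0, 0, 0], [0, 0, 0, 0.2, 0, 0, 0], [0, 0, 0, 0, 0, 0, 0]])

```text
clock: 21.65
position: [565.1, -3.2, 43.9]
ee_rot: [0.03, 1.0, -0.0, -0.0]
contact_force: [-0.6, -0.6, -4.3]
gripper_width: 56.6
```

```bash
python3 - <<'E'
from h import *
go(564.5,-3.7,34,86.47)
E
```

```text
t 21.65 pos [565.1  -3.2  43.9] jaw 86.51 w 56.6 F [-0.6 -0.6 -4.3] j6 -1.91
tool cm [ 0.06 -0.06  0.99] turn 0.04
```

>>> servo_tool(rows=[[0, 0, 0, 0.4, 0, 0, 0], [0, 0, 0, 0.3, 0, 0, 0], [0, 0, 0, 0.2, 0, 0, 0], [0, 0, 0, 0, 0, 0, 0]])

```text
clock: 22.05
position: [565.0, -3.4, 34.8]
ee_rot: [0.031, 1.0, -0.0, -0.0]
contact_force: [0.8, -0.7, -4.1]
gripper_width: 56.4
```

>>> servo_tool(rows=[[0, 0, 0, 0.1, 0, 0, 0], [0, 0, 0, 0.15, 0, 0, 0], [0, 0, 0, 0, 0, 0, 0]])

```text
clock: 22.35
position: [565.4, -3.3, 32.8]
ee_rot: [0.031, 1.0, 0.0, 0.0]
contact_force: [0.3, -0.3, -3.6]
gripper_width: 55.9
```

>>> servo_tool(rows=[[0, 0, 0, 0.15, 0, 0, 0], [0, 0, 0, 0, 0, 0, 0]])

```text
clock: 22.55
position: [565.4, -3.3, 32.7]
ee_rot: [0.03, 1.0, -0.0, 0.0]
contact_force: [-3.3, 1.1, 5.9]
gripper_width: 56.4
```

>>> servo_tool(rows=[[1, 0, 0, 0, 0, 0, 0], [1, 0, 0, 0, 0, 0, 0], [1, 0, 0, 0, 0, 0, 0], [1, 0, 0, 0, 0, 0, 0], [1, 0, 0, 0, 0, 0, 0], [1, 0, 0, -1, 0, 0, 0], [1, 0, 0, -3, 0, 0, 0], [1, 0, 0, -4, 0, 0, 0], [1, 0, 0, -2, 0, 0, 0], [1, 0.7, -2, 0, 0, 0, 0], [1, 1.3, -4, 0, 0, 0, 0], [1, 1.6, -4.6, 0, 0, 0, 0]])

```text
clock: 23.75
position: [523.1, -107.1, 132.2]
ee_rot: [0.029, 1.0, 0.0, 0.001]
contact_force: [0.2, -0.4, 0.0]
gripper_width: 85.6
```

>>> servo_tool(rows=[[1, 1.6, -4.6, 0, 0, 0, 0], [1, 1.6, -4.6, 0, 0, 0, 0], [1, 1.6, -4.6, 0, 0, 0, 0], [1, 1.2, -3.3, 0, 0, 0, 0], [1, 0.7, -2, 0, 0, 0, 0], [1, 0, 0, 0, 0, 0, 0], [1, 0, 0, 0, 0, 0, 0]])

```text
clock: 24.45
position: [444.2, -293.7, 131.6]
ee_rot: [0.031, 1.0, -0.0, 0.0]
contact_force: [0.2, -0.2, -0.8]
gripper_width: 85.3
```

```bash
python3 - <<'E'
from m import *
go(444,-293.6,30,86.47)
a=get_image("top"); b=get_image("scene")
A=cv2.resize(a["image"][185:250,305:380],None,fx=6,fy=6,interpolation=cv2.INTER_CUBIC)
B=cv2.resize(b["image"][220:285,240:315],None,fx=6,fy=6,interpolation=cv2.INTER_CUBIC)
cv2.imwrite("pics/c8.png",np.vstack([A[:,:,::-1],B[:,:,::-1]])[:600*2][:,:][0:780][::1,::1] if 0 else np.hstack([A,B])[:,:,::-1][:, :900])
im=cv2.imread("pics/c8.png"); cv2.imwrite("pics/c8.png",cv2.resize(im,(800,347)))
br=lambda im:(im.min(-1)>100)&(im[...,2]-im[...,0]>-12)
for d,w in((a,(320,195,365,240)),(b,(250,228,305,265))):
    try: print(face(d,w,30,60,br))
    except Exception as e: print(e)
E
```

```text
t 24.45 pos [ 444.2 -293.7  131.6] jaw 86.43 w 85.3 F [ 0.2 -0.2 -0.8] j6 -1.35
tool cm [2.000e-02 1.000e-02 1.016e+01] turn -0.04
[567.5  -5.   60.3  61.3]
[568.    1.   57.7  59.4]
```

View pics/c8.png

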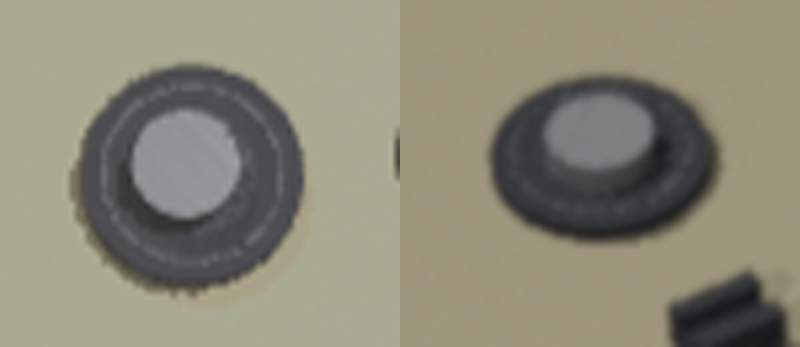

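```bash
python3 - <<'E'
from m import *
a=get_image("top"); b=get_image("scene")
k=900/800/6
f=lambda x,y,o:np.array([x*k-.5,y*k-.5])+o
for d,o,s,P,Q in((a,(305,185),0,(194,177),(186,164)),(b,(240,220),400,(604,152),(599.5,130))):
    p=back(d,[f(P[0]-s,P[1],o)],12)[0]; q=back(d,[f(Q[0]-s,Q[1],o)],30)[0]; print(p.round(1),q.round(1),(q-p).round(1))
# scribed/edge fit: project circles about candidate and report edge pixels of plate outline
px=cv2.cvtColor(a["image"],cv2.COLOR_RGB2GRAY)
dark=(a["image"].max(-1)<118).astype(np.uint8)
for r in range(190,250,1):
    c=np.where(dark[r,310:372])[0]
    if len(c) and r%4==0: print(r,c.min()+310,c.max()+310,end="; ")
for cc in ((564.5,-7),(567,-7),(562,-7)):
    t=np.linspace(0,2*np.pi,400); q=proj(a,np.c_[cc[0]+62*np.cos(t),cc[1]+62*np.sin(t),0*t+12]); print("\n",cc,q.min(0).round(1),q.max(0).round(1))
c=np.where(dark[:,341])[0]; c=c[(c>185)&(c<255)]; print(c.min(),c.max())
print(px[190:204,341].tolist(),px[232:248,341].tolist())
E
```

```text
[563.   -9.5  12. ] [566.7  -4.7  30. ] [ 3.7  4.9 18. ]
[565.   0.  12.] [5.671e+02 2.000e-01 3.000e+01] [ 2.1  0.2 18. ]
200 329 352; 204 325 356; 208 322 359; 212 320 360; 216 320 361; 220 319 361; 224 320 360; 228 322 358; 232 325 355; 236 328 350; 
 (564.5, -7) [318.9 196.7] [361.1 238. ]

 (567, -7) [318.9 195.9] [361.1 237.2]

 (562, -7) [319.  197.5] [361.1 238.9]
197 239
[167, 167, 167, 167, 167, 167, 152, 108, 79, 77, 91, 101, 78, 78] [76, 85, 90, 76, 76, 69, 73, 95, 124, 161, 163, 167, 167, 166, 167, 167]
```

>>> servo_tool(rows=[[1, 0, 0, 1.5, 0, 0, 0], [1, 0, 0, 3, 0, 0, 0], [1, 0, 0, 3, 0, 0, 0], [1, 0, 0, 2.5, 0, 0, 0], [1, 0, 0, 1, 0, 0, 0], [1, 0, 0, 0.5, 0, 0, 0], [1, 0, 0, 0, 0, 0, 0], [1, 0, 0, 0, 0, 0, 0]])

```text
clock: 25.45
position: [445.2, -293.6, 17.2]
ee_rot: [0.03, 1.0, -0.0, 0.001]
contact_force: [1.2, 0.3, 0.7]
gripper_width: 85.8
```

>>> servo_tool(rows=[[0, 0, 0, 0, 0, 0, 0], [0, 0, 0, 0, 0, 0, 0], [0, 0, 0, 0, 0, 0, 0], [0, 0, 0, 0, 0, 0, 0], [0, 0, 0, 0, 0, 0, 0], [0, 0, 0, 0, 0, 0, 0], [0, 0, 0, 0, 0, 0, 0]])

```text
clock: 26.15
position: [444.7, -293.8, 17.4]
ee_rot: [0.03, 1.0, -0.0, 0.001]
contact_force: [-1.1, 1.2, 7.2]
gripper_width: 39.9
```

>>> servo_tool(rows=[[0, 0, 0, -0.5, 0, 0, 0], [0, 0, 0, -1.5, 0, 0, 0], [0, 0, 0, -3, 0, 0, 0], [0, 0, 0, -4, 0, 0, 0], [0, 0, 0, -1, 0, 0, 0], [0, 0, 0, 0, 0, 0, 0], [0, 0, 0, 0, 0, 0, 0]])

```text
clock: 26.85
position: [443.3, -293.0, 115.1]
ee_rot: [0.031, 1.0, 0.001, -0.001]
contact_force: [0.0, 0.3, -2.6]
gripper_width: 40.2
```

```bash
python3 - <<'E'
from h import *
go(567,-3.3,110,86.47)
E
```

```text
t 26.85 pos [ 443.3 -293.   115.1] jaw 86.45 w 40.2 F [ 0.   0.3 -2.6] j6 -1.35
tool cm [-10.56  29.68   0.51] turn -0.02
```

>>> servo_tool(rows=[[0, -0.7, 2, 0, 0, 0, 0], [0, -1.4, 4, 0, 0, 0, 0], [0, -1.6, 4.5, 0, 0, 0, 0], [0, -1.6, 4.5, 0, 0, 0, 0], [0, -1.6, 4.5, 0, 0, 0, 0], [0, -1.6, 4.5, 0, 0, 0, 0], [0, -1.2, 3.3, 0, 0, 0, 0], [0, -0.7, 1.8, 0, 0, 0, 0], [0, -0.25, 0.6, 0, 0, 0, 0], [0, 0, 0, 0, 0, 0, 0], [0, 0, 0, 0, 0, 0, 0], [0, 0, 0, 0, 0, 0, 0]])

```text
clock: 28.05
position: [568.0, -4.9, 115.9]
ee_rot: [0.032, 1.0, -0.0, -0.0]
contact_force: [0.2, 0.1, -1.2]
gripper_width: 40.2
```

```bash
python3 - <<'E'
from h import *
go(568,-3.3,55,86.47)
E
```

```text
t 28.05 pos [568.   -4.9 115.9] jaw 86.38 w 40.2 F [ 0.2  0.1 -1.2] j6 -1.91
tool cm [0.01 0.16 6.09] turn -0.09
```

Contact is expected at TCP z of about 47.5.

>>> servo_tool(rows=[[0, 0, 0.15, 1.5, 0, 0, 0], [0, 0, 0, 2.5, 0, 0, 0], [0, 0, 0, 1.3, 0, 0, 0], [0, 0, 0, 0.7, 0, 0, 0], [0, 0, 0, 0.2, 0, 0, 0], [0, 0, 0, 0, 0, 0, 0], [0, 0, 0, 0, 0, 0, 0]])

```text
clock: 28.75
position: [569.5, -1.9, 55.0]
ee_rot: [0.031, 1.0, 0.0, 0.001]
contact_force: [0.1, -0.3, -1.4]
gripper_width: 40.0
```

>>> servo_tool(rows=[[0, 0, 0, 0.2, 0, 0, 0], [0, 0, 0, 0.2, 0, 0, 0], [0, 0, 0, 0, 0, 0, 0]])

```text
clock: 29.05
position: [568.6, -2.0, 50.0]
ee_rot: [0.031, 1.0, 0.0, -0.0]
contact_force: [-0.9, -0.5, -1.4]
gripper_width: 40.0
```

>>> servo_tool(rows=[[0, 0.05, -0.1, 0.1, 0, 0, 0], [0, 0, 0, 0.1, 0, 0, 0], [0, 0, 0, 0, 0, 0, 0]])

```text
clock: 29.35
position: [568.1, -3.1, 47.9]
ee_rot: [0.031, 1.0, -0.0, -0.0]
contact_force: [-0.2, -0.4, -0.8]
gripper_width: 40.3
```

>>> servo_tool(rows=[[0, 0, 0, 0.1, 0, 0, 0], [0, 0, 0, 0, 0, 0, 0]])

```text
clock: 29.55
position: [568.3, -3.0, 47.5]
ee_rot: [0.03, 1.0, -0.0, 0.0]
contact_force: [-0.3, -0.1, 2.3]
gripper_width: 40.2
```

Contact at 47.5, as predicted. Release and retreat.

>>> servo_tool(rows=[[1, 0, 0, 0, 0, 0, 0], [1, 0, 0, 0, 0, 0, 0], [1, 0, 0, 0, 0, 0, 0], [1, 0, 0, 0, 0, 0, 0], [1, 0, 0, 0, 0, 0, 0], [1, 0, 0, 0, 0, 0, 0], [1, 0, 0, -1, 0, 0, 0], [1, 0, 0, -3, 0, 0, 0], [1, 0, 0, -4, 0, 0, 0], [1, 1, -3, -2, 0, 0, 0], [1, 1.5, -4.5, 0, 0, 0, 0], [1, 1.5, -4.5, 0, 0, 0, 0]])

```text
clock: 30.75
position: [521.1, -121.0, 149.1]
ee_rot: [0.03, 1.0, 0.0, 0.002]
contact_force: [-0.0, -1.4, 0.5]
gripper_width: 85.6
```

>>> servo_tool(rows=[[1, 1.5, -4.5, 0, 0, 0, 0], [1, 1, -4, 0, 0, 0, 0], [1, 0.5, -2, 0, 0, 0, 0], [1, 0, 0, 0, 0, 0, 0], [1, 0, 0, 0, 0, 0, 0]])

```text
clock: 31.25
position: [484.6, -223.5, 147.7]
ee_rot: [0.031, 1.0, -0.0, 0.0]
contact_force: [0.4, -0.4, 0.4]
gripper_width: 85.6
```

```bash
python3 - <<'E'
from m import *
go(568,-3.3,55,86.47)
a=get_image("top"); b=get_image("scene")
A=cv2.resize(a["image"][185:250,305:380],None,fx=6,fy=6,interpolation=cv2.INTER_CUBIC)
B=cv2.resize(b["image"][220:285,240:315],None,fx=6,fy=6,interpolation=cv2.INTER_CUBIC)
cv2.imwrite("pics/c9.png",cv2.resize(np.hstack([A,B])[:,:,::-1],(800,347)))
E
```

```text
t 31.25 pos [ 484.6 -223.5  147.7] jaw 86.44 w 85.6 F [ 0.4 -0.4  0.4] j6 -1.5
tool cm [-6.95 22.5   9.27] turn -0.03
```

View pics/c9.png

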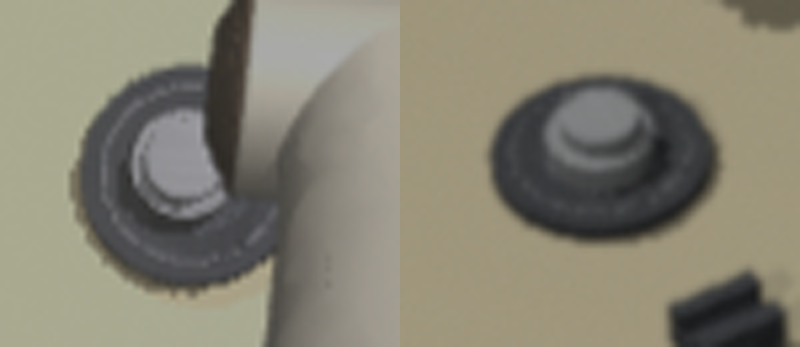

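```bash
python3 -c "
from bench import *
print(job_done())"
```

```text
the job is handed in; nothing more can be done
None
```

The job is handed in at about 31.4 s of the 67 s allowed. By my own measurements every step met its tolerance, but the hand-in gives no verdict.

- **Gauge check:** I laid the large disc on the stand and pushed it against both stop pins. It was held there for over 6 s at 16–19 N, with no motion at the tool. A sideways nudge changed the force but moved the tool only 0.1 mm, so the disc was seated on both pins. I could not read the plunger itself. I inferred its travel from the force and the stop position.
- **Large disc on the plate:** It was lowered until it touched (tool height 32.7 mm, against 32.6 mm predicted) and only then released. The images put it 2–4 mm off the plate's centre, against a limit of 8 mm.
- **Small disc on top:** It was lowered until it touched (tool height 47.5 mm, as predicted) and then released. In the last picture it looks flat, within about 1–2 mm of the large disc's centre, against a limit of 7 mm. The top camera's view was partly hidden by the arm, so this rests mainly on the scene camera.
- **Bystanders:** The arm touched no bystander that I could tell, but I took no final measurement of where they stand.

**Checks that disagreed:**
- The two cameras differed by about 6–7 mm in y. I took the midpoint, and the grip and pin contacts agreed with it to about 2 mm.
- The gripper width read about 4 mm less than the true diameter on both discs.

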